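Gauge the opening of the bench vice with a taper gauge

ROBOT

A 6-joint arm with a two-finger parallel gripper is mounted at the origin on a cart in front of the work surface, level with it; the furniture and walls round the work are solid. World frame = base frame: x ahead of the robot, y to its left, z up, the work surface at z = 0. Lengths are in m, angles in rad, forces in N, time in s.
With the tool pointing down it reaches from about 0.35 to 0.925 m from the base axis. Payload 6.4 kg.
Tool frame: the origin (TCP) lies between the finger pads; the fingertips stand 19 mm ahead of it and the grasp point (between the pads) is the TCP (nose_length is the z of the fingertips in the tool frame, in m); z points along the fingers, y is the line along which they close (so a half turn about z gives the same grasp; the last joint's range is limited). The gripper opens to 94 mm and grips with 3 to 60 N. Pads are 16 mm wide; open, the fingers measure 119 mm over their backs; the gripper's body (75 mm by 177 mm) begins 78 mm behind the grasp point.
Start: joints at [-0.174, 0.245, 1.558, -0, 1.339, -0.174], TCP at [0.65, 0, 0.201] pointing down, gripper open.
Joint ranges: [-3.13, 3.13], [-1.02, 2.26], [0.13, 2.54], [-0.95, 4.09], [0.21, 2.88], [-2.74, 2.74]. Speed limits (rad/s): [2.57, 2.57, 3.14, 3.14, 3.14, 3.14].

INTERFACE

Orientations are given as a unit quaternion [w, x, y, z].
In Python, from plant import read_state, snapshot, close_job, nose_length gives the robot as it stands. The module is installed in compiled form; this text tells all that it offers.
- The arm moves only by the shell command python3 -m pendant 'ROWS' [FORCE]. ROWS is JSON, a list of rows, each an object of numbers: "dx", "dy", "dz": the shift along the world's x, y, z as a fraction of full scale; "ax", "ay", "az": the turn, a rotation vector about the world's x, y, z as a fraction of full scale; "jaw": the opening, from 0 (shut) to 1 (fully open). A call has 1 to 20 rows; each row shifts and turns the commanded pose from where the row before left it; what a row does not reach is not made up. Full scale, the value 1, is 80 mm for a shift and 90 degrees for a turn. A row lasts 1/10 s, in which the tool goes at most 50 mm and 8.59 degrees, less where a joint would pass 70% of its speed; a pose out of reach is approached as far as the arm can. A call with a number of a shift or a turn outside -1 to 1 is refused whole. A call with a gripper value outside its range is refused whole. The fingers move at their own pace and stop on an object; FORCE is the grip in N (left out, the last holds). Time passes only in rows, so rows that do not move let the fingers close. It gives the time, the measured TCP pose, the force, the opening and the grip force at its end, in the units of the state.
- read_state(): the state, without advancing time (a new reading comes with each control period).
- snapshot(name): name is "scene" or "side" or "wrist"; returns a dict with "frame" (384x512x3 uint8, red, green, blue), "range_z" (384x512 float32, m along the optical axis (not along the pixel's ray), 0 where there is no reading), "fovy" (degrees; the focal length in pixels is half the picture's height over the tangent of half this angle, whatever the lens; pixels are square), "cx", "cy" (the principal point, pixels), "R" (3x3) and "t" (3): a world point X has camera coordinates R X + t. Camera axes: x right, y down, z forward; pixel columns grow to the right and rows downward; lengths in m; the calibration is good to about 2 mm. A picture is of the moment at which its call begins.
- close_job(): hands the job in; it is judged then, once.
The state is a dict: "time": time; "joint_pos": joint angles; "joint_velocities": joint speeds; "effort": joint torques, N m; "tcp_pos": TCP position; "eef_rot": TCP orientation; "ft_force": force on the tool from outside, world axes, zero at the start; "moment": the same for the moment, N m; "grip_width": finger opening in m; "grip_force": force on a finger pad.
Only numpy, scipy, OpenCV 4.12 (cv2) and the standard library are available. Lean on these libraries where they do the work, as an engineer would, in place of code of your own. Each camera call takes 0.05 s, during which the arm holds its last target. There are 200 camera calls.

TASK

Find out how wide the bench vice is open: draw the taper gauge out of its stand by its handle and lower its blade, upright and square, between the two aluminium jaw plates until it sits snug against both of them, pushing only gently so that the jaws are not forced apart. Finish while still gripping the gauge and holding it at that depth; do not let go. Leave everything else on the table undisturbed.

Things in the scene. Friction and masses are not known exactly. Their poses are not given: they have to be found in the camera images.
- taper_gauge: Loose gauge, 110 mm tall, 0.12 kg, standing tip down in its stand. Steel wedge blade 60 long, 20 wide (own y), symmetric: 3 mm thick (own x) near the rounded tip, 1 mm more for every 7 mm of length, 11.6 at the handle. Black handle 14 thick (x), 34 wide (y), 60 to 110 mm above the tip (cap 15 x 36 at its top). Origin: middle of the tip; z up to the handle. Half a turn about z is the same.
- gauge_tip (a point): middle of the blade's tip, the lowest point of the gauge
- gauge_grip (a point): middle of the handle, 85 mm above the tip
- gauge_face_a (a point): point in the middle of the blade's +x face, 30 mm above the tip; this point's own x axis points straight out of that face
- gauge_face_b (a point): the same on the blade's -x face; its own x axis points straight out of that face
- gauge_stand: Fixed stand: steel base 70 x 78 x 8 mm, on it a grey block 50 x 60 mm, top 70 mm above the table, with an upright slot (14 x 24 mm, long side along its y) for the blade; the handle rests on the block's top, so the tip starts 10 mm above the table. Origin: middle of the underside. Lift the gauge straight up by more than 60 mm to clear it.
- bench_vice: Blue bench vice, fixed to the table, about 194 x 122 x 66 mm, screw handle at its -x end. Origin: on the table under its middle; own x runs along the jaw travel, own z is up. The gap between its jaw plates lies near own x = +0.05 m, own y = 0; the solid bed below the gap is 17 mm above the table.
- jaw_plate_fixed: Aluminium plate 64 mm wide (vice's y), 40 mm high, clipped on the fixed jaw, upright, top edge 70 mm above the table. Its inner face looks to the vice's -x. Origin: straight below the middle of that face, at table height; axes as the vice's.
- jaw_plate_moving: The same plate on the moving jaw; its inner face looks to the vice's +x. Origin: straight below the middle of that face, at table height.
- jaw_fixed_edge (a point): middle of the top inner edge of the fixed jaw's plate, 70 mm above the table
- jaw_moving_edge (a point): middle of the top inner edge of the moving jaw's plate, 70 mm above the table; the distance between the two edges is the gap, 5.5 to 9.5 mm, so the blade goes 17 to 46 mm deep
- bench_vice_jaw (a joint): jaw opening in m; the gap between the plates is this minus 0.012. The screw holds the jaw against a spreading force of about 45 N; more forces it open. A downward push of 10 to 20 N on the centred gauge seats it safely; a push to one side means that only one plate bears
- tape_roll: bystander: roll of black tape, 65 mm across, 20 mm high, behind the stand
- sealing_ring: bystander: small vacuum centering ring, 39 mm across, 8 mm high, behind the vice
- small_bottle: bystander: white dropper bottle, 32 mm across, 84 mm high, standing in front of the stand
- meter: bystander: hand multimeter lying at the back, 178 x 86 x 44 mm

How it is judged:
By the outcome, as a careful person would: the job done as asked, in the order asked, and still so for the second after the job is handed in, while the arm keeps its last pose, push and grip.
It also fails if it takes over 45 s, if anything falls off the work surface, if the arm or the gripper's body presses on something with over 40 N, if the wrist force passes 120 N, or if a joint passes its speed limit or range.

## Working session

There is one attempt and no reset: what is moved stays moved. The work goes in short steps, Python scripts to look and compute and a shell command to move; the robot and the scene stay as the last step left them, time stands still between calls to the robot, and variables do not carry over. Pictures are saved under pics/ and viewed, at most 10 in all, crops included, and the job is handed in when it is done.

```bash
mkdir -p pics
cat > h.py <<'E'
import numpy as np, cv2
from plant import read_state, snapshot, close_job, nose_length
def f(s): return s["frame"].shape[0]/2/np.tan(np.radians(s["fovy"])/2)
def cloud(s):
    z=s["range_z"]; h,w=z.shape; u,v=np.meshgrid(np.arange(w),np.arange(h)); k=f(s)
    P=np.stack([(u-s["cx"])/k*z,(v-s["cy"])/k*z,z],-1)
    return (P-s["t"])@s["R"]   # R^T (P-t)
def ray(s,u,v,zp):
    k=f(s); d=s["R"].T@np.array([(u-s["cx"])/k,(v-s["cy"])/k,1.]); c=-s["R"].T@s["t"]
    return c+d*(zp-c[2])/d[2]
def proj(s,X):
    c=s["R"]@np.array(X)+s["t"]; k=f(s); return c[:2]/c[2]*k+[s["cx"],s["cy"]]
def save(s,n,crop=None,sc=1):
    im=s["frame"][...,::-1]
    if crop: x0,y0,x1,y1=crop; im=im[y0:y1,x0:x1]
    cv2.imwrite("pics/"+n,cv2.resize(im,None,fx=sc,fy=sc,interpolation=cv2.INTER_CUBIC))
E
python3 - <<'E'
from h import *
ims=[]
for n in("scene","side","wrist"):
    s=snapshot(n); np.save(f"{n}.npy",s,allow_pickle=True); ims.append(s["frame"][...,::-1]); print(n,s["fovy"],s["cx"],s["cy"],-s["R"].T@s["t"],s["R"][2])
b=np.zeros_like(ims[0]); m=np.vstack([np.hstack(ims[:2]),np.hstack([ims[2],b])])
cv2.imwrite("pics/all.png",cv2.resize(m,(800,600),interpolation=cv2.INTER_AREA))
print(read_state(),nose_length)
E
```

```text
scene 51.08031004580802 249.71411196946366 187.57216760314012 [ 0.12189937 -0.467783    0.70839421] [ 0.41161322  0.60276385 -0.6835571 ]
side 51.73212759282906 259.1389920975426 185.6388875802711 [0.56202533 0.94208921 0.41445525] [-0.06673585 -0.93730252 -0.34206769]
wrist 66.65333683775009 252.65800939909624 191.5574508740841 [0.64953564 0.07468541 0.38280251] [-0.00126887 -0.2563461  -0.96658423]
{'time': 0.15, 'joint_pos': array([-1.74086965e-01,  2.45638026e-01,  1.55870639e+00, -2.33454291e-05,
        1.33868816e+00, -1.74097844e-01]), 'joint_velocities': array([-0.00214999, -0.00112697, -0.00563893, -0.00040108,  0.00120918,
       -0.00031853]), 'effort': array([ 8.87750393e-04, -4.16263855e+01, -3.14982533e+01,  6.85620052e-02,
        3.16100603e-02, -6.42144232e-05]), 'tcp_pos': array([6.49545433e-01, 8.77630445e-05, 2.00123329e-01]), 'eef_rot': array([-5.83055848e-04,  7.07100847e-01,  7.07112348e-01, -4.22512539e-04]), 'ft_force': array([-0.69333601,  0.20148567,  0.39620657]), 'moment': array([-0.00256085,  0.02321262,  0.07783309]), 'grip_force': 0.0, 'grip_width': 0.09411375341797595} 0.019
```

View pics/all.png

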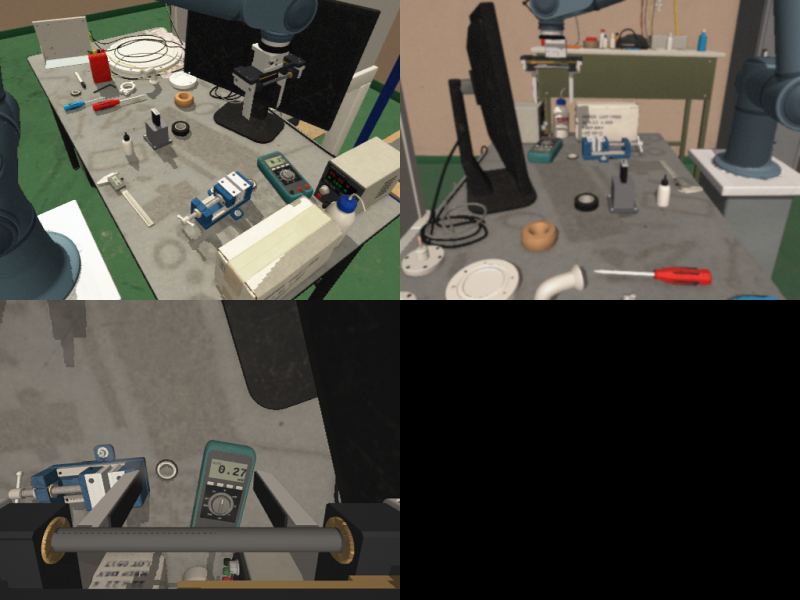

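The scene picture shows the gauge and stand near full-res pixel (200,155) and the vice near (282,250). The side picture shows the gauge handle near (287,218) and the vice near (265,190). The wrist view has the vice at lower left and no stand. Next I'll get points from depth.

Run:
```python
from h import *
L=lambda n:np.load(f"{n}.npy",allow_pickle=True).item()
for n,c in(("scene",(165,120,245,210)),("side",(255,195,320,275))):
    s=L(n);P=cloud(s);x0,y0,x1,y1=c
    Q=P[y0:y1,x0:x1].reshape(-1,3);C=s["frame"][y0:y1,x0:x1].reshape(-1,3).astype(int)
    for nm,m in(("handle",(C.max(1)<60)&(Q[:,2]>.075)&(Q[:,2]<.13)),("top",(Q[:,2]>.113)&(Q[:,2]<.13)),("block",(Q[:,2]>.064)&(Q[:,2]<.074))):
        q=Q[m]
        if len(q)>4: 
            r=cv2.minAreaRect((q[:,:2]*1000).astype(np.float32)); print(n,nm,len(q),np.median(q,0),q.min(0),q.max(0),r)
s=L("scene");P=cloud(s)
hsv=cv2.cvtColor(s["frame"],cv2.COLOR_RGB2HSV)
m=(hsv[...,0]>100)&(hsv[...,0]<120)&(hsv[...,1]>120)&(P[...,2]>.005)&(P[...,2]<.08);m[:200]=0;m[320:]=0;m[:,:220]=0;m[:,350:]=0
q=P[m];print("vice blue",len(q),q.min(0),q.max(0),cv2.minAreaRect((q[:,:2]*1000).astype(np.float32)))
save(s,"vs.png",(220,200,345,310),4)
a=cv2.imread("pics/vs.png");b=cv2.resize(s["frame"][115:215,160:250,::-1],None,fx=3.2,fy=3.2)
b=cv2.copyMakeBorder(b,0,a.shape[0]-b.shape[0],0,0,0);cv2.imwrite("pics/c1.png",np.hstack([a,b]));print(a.shape,b.shape)
```

```text
scene handle 123 [0.4532085  0.23864608 0.09532345] [0.44999043 0.23382805 0.07522026] [0.46572225 0.26492818 0.11471287] ((453.27899169921875, 247.7234649658203), (14.302523612976074, 31.311176300048828), 26.164806365966797)
scene top 70 [0.45832826 0.25059632 0.11873881] [0.45068836 0.23445143 0.11317369] [0.4661613  0.27124086 0.12131086] ((457.7008361816406, 253.0038604736328), (15.001434326171875, 36.86482238769531), 3.509749174118042)
scene block 247 [0.45114215 0.24229599 0.06894921] [0.43253764 0.22092655 0.06422964] [0.48412253 0.28470229 0.07385545] ((458.31146240234375, 253.07418823242188), (51.31702423095703, 64.02616882324219), 1.0333733558654785)
side handle 158 [0.46207965 0.2705934  0.09505269] [0.45366876 0.24462197 0.07515366] [0.46689361 0.27388698 0.11463088] ((464.6435852050781, 260.9784240722656), (11.305115699768066, 30.895463943481445), 26.19313621520996)
side top 91 [0.45985859 0.26284723 0.12037734] [0.45143825 0.23868677 0.11311111] [0.46693268 0.27415063 0.12205595] ((459.5992126464844, 256.5328674316406), (14.93265151977539, 35.38838577270508), 2.7291483879089355)
side block 392 [0.46400681 0.26910128 0.07057565] [0.4334262  0.22355131 0.06402529] [0.48518586 0.28741343 0.0739403 ] ((459.3802185058594, 255.41685485839844), (50.179534912109375, 63.65943145751953), 1.7579319477081299)
vice blue 1438 [ 0.39251612 -0.14108363  0.00501536] [ 0.55998694 -0.02222026  0.06639425] ((476.06756591796875, -82.23754119873047), (164.00900268554688, 119.0546875), 4.503359317779541)
(440, 500, 3) (440, 288, 3)
```

View pics/c1.png

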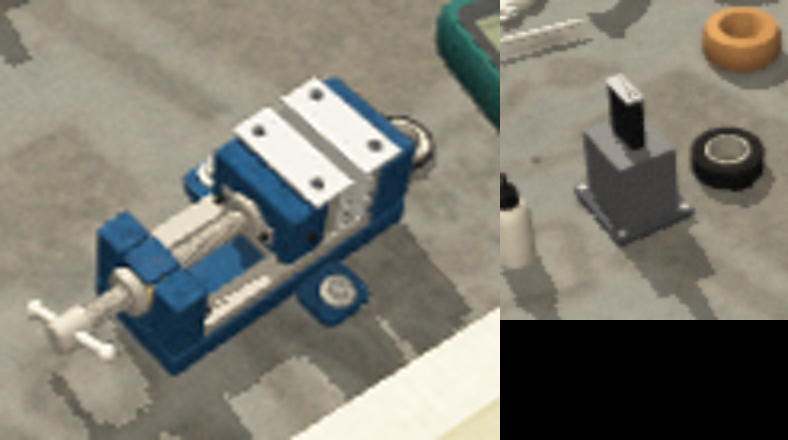

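The crops confirm it. The gauge is at about (0.459, 0.255), thin along world x. The vice gap runs along world y at about x=0.52, so the start wrist yaw already suits both. I'll move above the gauge for a close look.

```bash
r='{"dx":-0.34,"dy":0.42,"dz":-0.07,"jaw":0.6}'; python3 -m pendant '[{"dx":-0.34,"dy":0.42,"dz":-0.07,"jaw":0.6},{"dx":-0.34,"dy":0.42,"dz":-0.07,"jaw":0.6},{"dx":-0.34,"dy":0.42,"dz":-0.07,"jaw":0.6},{"dx":-0.34,"dy":0.42,"dz":-0.07,"jaw":0.6},{"dx":-0.34,"dy":0.42,"dz":-0.07,"jaw":0.6},{"dx":-0.34,"dy":0.42,"dz":-0.07,"jaw":0.6},{"dx":-0.34,"dy":0.42,"dz":-0.07,"jaw":0.6},{"jaw":0.6},{"jaw":0.6},{"jaw":0.6}]' 20
python3 - <<'E'
from h import *
s=snapshot("wrist");np.save("w1.npy",s,allow_pickle=True);save(s,"w1.png")
P=cloud(s)
for nm,m in(("cap",(P[...,2]>.113)&(P[...,2]<.127)),("block",(P[...,2]>.064)&(P[...,2]<.076))):
    m=m&(abs(P[...,0]-.459)<.05)&(abs(P[...,1]-.255)<.05)
    q=P[m];print(nm,len(q),np.median(q,0),cv2.minAreaRect((q[:,:2]*1000).astype(np.float32)))
E
```

```text
cap 0 [nan nan nan] ((0.0, 0.0), (0.0, 0.0), 0.0)
block 0 [nan nan nan] ((0.0, 0.0), (0.0, 0.0), 0.0)validation failed for argument at $[0]...
  return _methods._mean(a, axis=axis, dtype=dtype,
  ret = um.true_divide(
```

View pics/w1.png

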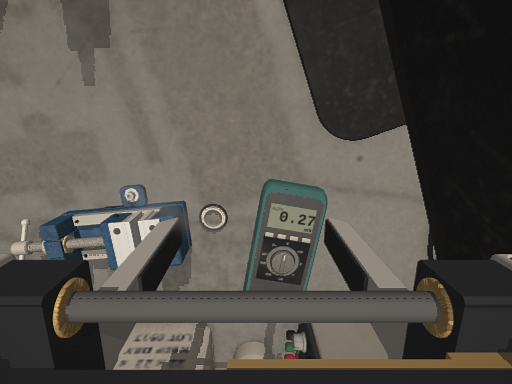

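The move was refused, so the arm hasn't moved and this is the same wrist view as before. The row probably needs all seven keys.

```bash
python3 -m pendant '[{"dx":-0.34,"dy":0.42,"dz":-0.07,"ax":0,"ay":0,"az":0,"jaw":0.6}]' 20; python3 -m pendant --help | head -20
```

```text
time: 0.3
tcp_pos: [0.6247, 0.0311, 0.1958]
eef_rot: [0.001, 0.709, 0.706, 0.0]
ft_force: [0.2, 0.5, 0.7]
grip_width: 0.089
grip_force: 0.0invalid input: not JSON, or not a number
```

```bash
python3 -m pendant '[{"dx":-0.34,"dy":0.42,"dz":-0.07,"ax":0,"ay":0,"az":0,"jaw":0.6},{"dx":-0.34,"dy":0.42,"dz":-0.07,"ax":0,"ay":0,"az":0,"jaw":0.6},{"dx":-0.34,"dy":0.42,"dz":-0.07,"ax":0,"ay":0,"az":0,"jaw":0.6},{"dx":-0.34,"dy":0.42,"dz":-0.07,"ax":0,"ay":0,"az":0,"jaw":0.6},{"dx":-0.34,"dy":0.42,"dz":-0.07,"ax":0,"ay":0,"az":0,"jaw":0.6},{"dx":-0.34,"dy":0.42,"dz":-0.07,"ax":0,"ay":0,"az":0,"jaw":0.6},{"dx":0,"dy":0,"dz":0,"ax":0,"ay":0,"az":0,"jaw":0.6},{"dx":0,"dy":0,"dz":0,"ax":0,"ay":0,"az":0,"jaw":0.6},{"dx":0,"dy":0,"dz":0,"ax":0,"ay":0,"az":0,"jaw":0.6}]' 20
python3 - <<'E'
from h import *
s=snapshot("wrist");np.save("w1.npy",s,allow_pickle=True);save(s,"w2.png")
P=cloud(s)
for nm,m in(("cap",(P[...,2]>.113)&(P[...,2]<.127)),("block",(P[...,2]>.064)&(P[...,2]<.076))):
    m=m&(abs(P[...,0]-.459)<.05)&(abs(P[...,1]-.255)<.05)
    q=P[m];print(nm,len(q),np.median(q,0),cv2.minAreaRect((q[:,:2]*1000).astype(np.float32)))
E
```

```text
time: 1.2
tcp_pos: [0.4605, 0.2346, 0.1621]
eef_rot: [0.0, 0.707, 0.707, 0.0]
ft_force: [-1.3, -0.2, 0.4]
grip_width: 0.056
grip_force: 0.0
cap 834 [0.4590522  0.25637605 0.11907466] ((459.3644104003906, 255.48959350585938), (14.883011817932129, 36.40424346923828), 1.7992788553237915)
block 2361 [0.45979033 0.2614469  0.06913658] ((459.0523986816406, 255.5210723876953), (49.578758239746094, 60.28759765625), 1.2190977334976196)
```

View pics/w2.png

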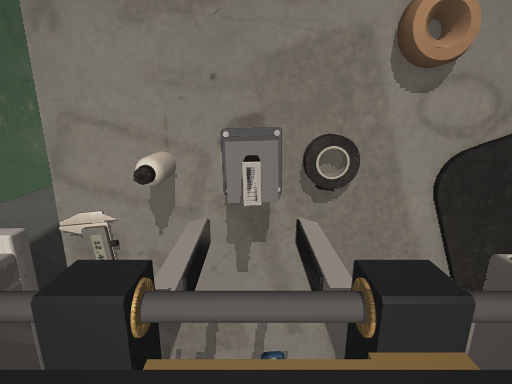

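The close view shows the gauge cap centred near pixel (252,183), between the fingers. It gives a centre of (0.4592, 0.2555) and a yaw of about +1.5°. The bottle and tape are clear of the fingers. I'll align, descend and grip.

```bash
python3 -m pendant '[{"dx":-0.016,"dy":0.26,"dz":0,"ax":0,"ay":0,"az":0.017,"jaw":0.6},{"dx":0,"dy":0,"dz":0,"ax":0,"ay":0,"az":0,"jaw":0.6},{"dx":0,"dy":0,"dz":-0.205,"ax":0,"ay":0,"az":0,"jaw":0.6},{"dx":0,"dy":0,"dz":-0.205,"ax":0,"ay":0,"az":0,"jaw":0.6},{"dx":0,"dy":0,"dz":-0.205,"ax":0,"ay":0,"az":0,"jaw":0.6},{"dx":0,"dy":0,"dz":-0.205,"ax":0,"ay":0,"az":0,"jaw":0.6},{"dx":0,"dy":0,"dz":0,"ax":0,"ay":0,"az":0,"jaw":0.6},{"dx":0,"dy":0,"dz":0,"ax":0,"ay":0,"az":0,"jaw":0.6}]' 20
python3 -c "
from plant import *;s=read_state();print(s['tcp_pos'],s['eef_rot'],s['ft_force'])"
```

```text
time: 2.05
tcp_pos: [0.4589, 0.2553, 0.0964]
eef_rot: [0.0, 0.698, 0.716, -0.0]
ft_force: [0.8, 0.1, 0.9]
grip_width: 0.056
grip_force: 0.0
[0.45885417 0.25527942 0.09638029] [ 2.70048135e-05  6.98044960e-01  7.16053922e-01 -1.17316854e-04] [0.77783106 0.14564945 0.94750756]
```

```bash
python3 -m pendant '[{"dx":0,"dy":0,"dz":0,"ax":0,"ay":0,"az":0,"jaw":0.1},{"dx":0,"dy":0,"dz":0,"ax":0,"ay":0,"az":0,"jaw":0.1},{"dx":0,"dy":0,"dz":0,"ax":0,"ay":0,"az":0,"jaw":0},{"dx":0,"dy":0,"dz":0,"ax":0,"ay":0,"az":0,"jaw":0},{"dx":0,"dy":0,"dz":0,"ax":0,"ay":0,"az":0,"jaw":0},{"dx":0,"dy":0,"dz":0,"ax":0,"ay":0,"az":0,"jaw":0},{"dx":0,"dy":0,"dz":0,"ax":0,"ay":0,"az":0,"jaw":0},{"dx":0,"dy":0,"dz":0,"ax":0,"ay":0,"az":0,"jaw":0}]' 45
```

```text
time: 2.85
tcp_pos: [0.4584, 0.2561, 0.0963]
eef_rot: [0.0, 0.698, 0.717, 0.0]
ft_force: [0.0, 0.1, 1.0]
grip_width: 0.0136
grip_force: 44.9
```

Gripped at a width of 13.6 mm. I'll lift straight up by 100 mm and check the clearance near the vice before moving across.

```bash
python3 -m pendant '[{"dx":0,"dy":0,"dz":0.15,"ax":0,"ay":0,"az":0,"jaw":0},{"dx":0,"dy":0,"dz":0.3,"ax":0,"ay":0,"az":0,"jaw":0},{"dx":0,"dy":0,"dz":0.3,"ax":0,"ay":0,"az":0,"jaw":0},{"dx":0,"dy":0,"dz":0.3,"ax":0,"ay":0,"az":0,"jaw":0},{"dx":0,"dy":0,"dz":0.25,"ax":0,"ay":0,"az":0,"jaw":0},{"dx":0,"dy":0,"dz":0.1,"ax":0,"ay":0,"az":0,"jaw":0},{"dx":0,"dy":0,"dz":0,"ax":0,"ay":0,"az":0,"jaw":0}]'
python3 - <<'E'
from h import *
s=np.load("scene.npy",allow_pickle=True).item();P=cloud(s)
x,y,z=P[...,0],P[...,1],P[...,2]
for a in np.arange(-.1,-.4,-.03):
    m=(x>.3)&(x<.75)&(y<a)&(y>a-.03)&(z>.02)&(z<.6)
    if m.any(): print(round(a,2),m.sum(),"x",x[m].min(),x[m].max(),"zmax",z[m].max())
m=(z>.066)&(z<.074)&(x>.46)&(x<.58)&(y>-.14)&(y<-.03)&(s["frame"].min(-1)>150)
q=P[m];print(len(q),q.min(0),q.max(0),cv2.minAreaRect((q[:,:2]*1000).astype(np.float32)))
E
```

```text
time: 3.55
tcp_pos: [0.4589, 0.2562, 0.2095]
eef_rot: [0.001, 0.698, 0.716, 0.001]
ft_force: [-0.4, 0.1, -1.4]
grip_width: 0.0136
grip_force: 44.9
-0.1 1418 x 0.347822671377591 0.7299514874692248 zmax 0.07275163483650254
-0.13 441 x 0.635491910026711 0.7231475611976439 zmax 0.038625994094858694
-0.16 448 x 0.6340499460770719 0.7175671998931139 zmax 0.03960073659993083
-0.19 731 x 0.6806693029388071 0.7496558990338023 zmax 0.1477501726953555
-0.22 2223 x 0.3362928860792288 0.7495509329006207 zmax 0.147946309872083
-0.25 3614 x 0.3341664022125482 0.7499790760890295 zmax 0.14913581218716937
-0.28 4388 x 0.33412197118697534 0.7499492575516521 zmax 0.18807738117955117
-0.31 4108 x 0.33505671296347533 0.6736150837523164 zmax 0.19747773805775162
-0.34 2796 x 0.33936220467771994 0.6266916766230352 zmax 0.19530925264463653
558 [ 0.48186115 -0.11081432  0.06658494] [ 0.54680563 -0.04260336  0.072826  ] ((514.7276000976562, -77.04792785644531), (60.70429229736328, 64.85062408447266), 5.915041446685791)
```

```bash
python3 -m pendant '[{"dx":0.04,"dy":-0.25,"dz":0,"ax":0,"ay":0,"az":0.005,"jaw":0},{"dx":0.07,"dy":-0.48,"dz":0,"ax":0,"ay":0,"az":0.005,"jaw":0},{"dx":0.08,"dy":-0.5,"dz":0,"ax":0,"ay":0,"az":0.005,"jaw":0},{"dx":0.08,"dy":-0.5,"dz":0,"ax":0,"ay":0,"az":0.005,"jaw":0},{"dx":0.08,"dy":-0.5,"dz":0,"ax":0,"ay":0,"az":0.005,"jaw":0},{"dx":0.08,"dy":-0.5,"dz":0,"ax":0,"ay":0,"az":0.005,"jaw":0},{"dx":0.08,"dy":-0.5,"dz":0,"ax":0,"ay":0,"az":0.005,"jaw":0},{"dx":0.07,"dy":-0.5,"dz":0,"ax":0,"ay":0,"az":0.005,"jaw":0},{"dx":0.07,"dy":-0.5,"dz":0,"ax":0,"ay":0,"az":0.005,"jaw":0},{"dx":0.05,"dy":-0.35,"dz":0,"ax":0,"ay":0,"az":0.005,"jaw":0},{"dx":0,"dy":0,"dz":0,"ax":0,"ay":0,"az":0,"jaw":0},{"dx":0,"dy":0,"dz":0,"ax":0,"ay":0,"az":0,"jaw":0},{"dx":0,"dy":0,"dz":0,"ax":0,"ay":0,"az":0,"jaw":0}]'
python3 - <<'E'
from h import *
s=snapshot("wrist");np.save("w3.npy",s,allow_pickle=True);save(s,"w3.png",(130,60,400,260),2.9)
P=cloud(s);x,y,z=P[...,0],P[...,1],P[...,2]
m=(z>.064)&(z<.076)&(x>.46)&(x<.58)&(y>-.14)&(y<-.02)&(s["frame"].min(-1)>120)
q=P[m];print(len(q),q.min(0),q.max(0),cv2.minAreaRect((q[:,:2]*1000).astype(np.float32)))
print([proj(s,X) for X in ((.515,-.077,.07),read_state()["tcp_pos"]-[0,0,.085])])
E
```

```text
time: 4.85
tcp_pos: [0.5137, -0.1092, 0.2072]
eef_rot: [-0.001, 0.669, 0.744, -0.0]
ft_force: [0.3, 1.3, -1.1]
grip_width: 0.0136
grip_force: 44.9
2494 [ 0.48347662 -0.10840191  0.06422228] [ 0.54721235 -0.04142507  0.07221107] ((515.707763671875, -75.08343505859375), (59.60979461669922, 63.95992660522461), 5.26323938369751)
[array([257.17610179, 154.48157269]), array([253.10297126, 195.23047356])]
```

View pics/w3.png

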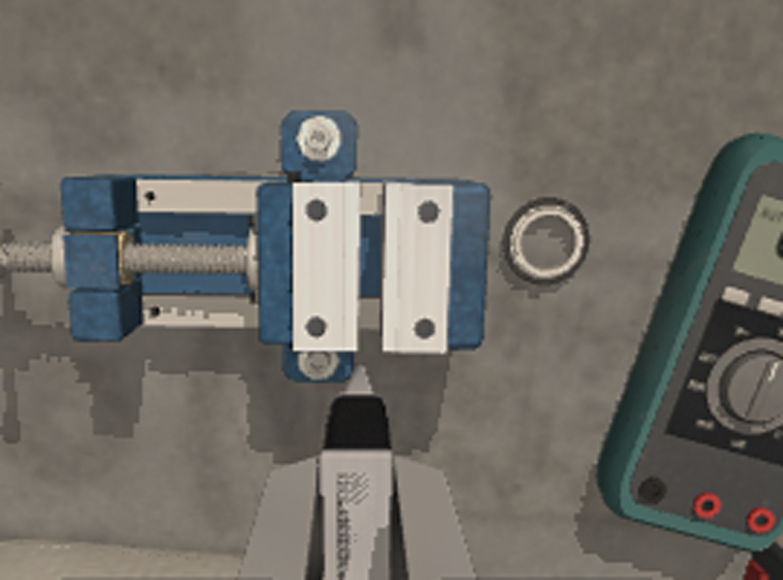

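The crop shows the gap between the plates at crop x≈358–383, y≈180–350, which is full-res (253–262, 122–181). The gauge tip is at about crop (360,370), just short of the plates. I'll fit the gap edges at sub-pixel level by casting rays onto z=0.07.

```bash
cat > gap.py <<'E'
from h import *
def gapfit(s,rows,c0,w=14,verb=False):
    g=cv2.cvtColor(s["frame"],cv2.COLOR_RGB2GRAY).astype(float)
    L,R=[],[]
    for v in rows:
        p=g[v,c0-w:c0+w+1]; k=np.argmin(p[w-7:w+8])+w-7
        if verb and v%8==0: print(v,p.astype(int))
        th=(p[k]+np.percentile(p,75))/2
        i=k
        while i>0 and p[i]<th: i-=1
        j=k
        while j<len(p)-1 and p[j]<th: j+=1
        a=i+(p[i]-th)/(p[i]-p[i+1]); b=j-(p[j]-th)/(p[j]-p[j-1])
        L.append(ray(s,c0-w+a,v,.07)); R.append(ray(s,c0-w+b,v,.07))
    out=[]
    for E in(L,R):
        E=np.array(E)[:,:2]; vx,vy,x0,y0=cv2.fitLine((E*1000).astype(np.float32),cv2.DIST_HUBER,0,.1,.01).ravel()
        out.append((vx/vy,x0,y0))
    return out
E
python3 - <<'E'
from gap import *
s=np.load("w3.npy",allow_pickle=True).item()
o=gapfit(s,range(126,178),258,verb=True)
yc=-75.1
for b,x,y in o: print("x at yc",x+b*(yc-y),"yaw deg",-np.degrees(np.arctan(b)))
E
```

```text
128 [210 208 207 209 197 210 212 214 214 207 177 174 174 174 175 178 134 117
  74 203 211 211 210 210 206 202 202 205 206]
136 [210 208 207 210 199 210 213 214 215 213 100  57  62  63  61  61  60  70
  88 209 213 213 213 198 208 205 204 208 208]
144 [210 207 207 210 195 210 213 215 215 209 109  80  83  63  59  59  58  72
 125 211 214 214 213 197 204 205 207 209 209]
152 [210 207 207 209 199 211 213 214 216 172  96  82  63  61  61  62  59  72
 152 211 213 214 212 197 203 206 209 210 208]
160 [208 207 207 208 198 210 212 214 217 153  74  57  60  61  62  60  57  76
 198 213 211 213 211 196 203 206 209 210 207]
168 [209 207 207 208 199 210 213 213 217 162 126 124 125 124 124 126 117  63
 202 213 212 210 210 207 204 206 208 210 206]
176 [208 207 207 207 200 209 211 212 219 119  83  85  85  83  83  82  82  89
 211 213 211 210 197 200 203 207 208 209 208]
x at yc 510.6916 yaw deg 4.700034
x at yc 519.98206 yaw deg 5.101158
```

The gap measures about 9 mm, centred at x≈0.515, y≈-0.075, with a yaw of about 5°. At the grasp the wrist camera read about 0.5 mm high in x, so I'm aiming for TCP (0.5148, -0.075).

```bash
python3 -m pendant '[{"dx":0.007,"dy":0.2,"dz":0,"ax":0,"ay":0,"az":-0.011,"jaw":0},{"dx":0.007,"dy":0.226,"dz":0,"ax":0,"ay":0,"az":0,"jaw":0},{"dx":0,"dy":0,"dz":-0.15,"ax":0,"ay":0,"az":0,"jaw":0},{"dx":0,"dy":0,"dz":-0.25,"ax":0,"ay":0,"az":0,"jaw":0},{"dx":0,"dy":0,"dz":-0.15,"ax":0,"ay":0,"az":0,"jaw":0},{"dx":0,"dy":0,"dz":0,"ax":0,"ay":0,"az":0,"jaw":0},{"dx":0,"dy":0,"dz":0,"ax":0,"ay":0,"az":0,"jaw":0},{"dx":0,"dy":0,"dz":0,"ax":0,"ay":0,"az":0,"jaw":0},{"dx":0,"dy":0,"dz":0,"ax":0,"ay":0,"az":0,"jaw":0}]'
python3 - <<'E'
from h import *
from gap import gapfit
s=snapshot("wrist");c=snapshot("scene");np.save("w4.npy",s,allow_pickle=True);np.save("s4.npy",c,allow_pickle=True)
r=read_state();print(r["tcp_pos"],r["eef_rot"],r["ft_force"],r["moment"])
print(proj(s,(.515,-.045,.07)),proj(s,(.515,-.107,.07)),proj(c,(.515,-.075,.07)))
a=cv2.resize(s["frame"][60:260,180:340,::-1],None,fx=2.5,fy=2.5,interpolation=cv2.INTER_CUBIC)
u,v=proj(c,(.515,-.075,.08)).astype(int)
b=cv2.resize(c["frame"][v-50:v+50,u-40:u+40,::-1],None,fx=5,fy=5,interpolation=cv2.INTER_CUBIC)
cv2.imwrite("pics/w4.png",np.hstack([a,b]));print(u,v)
E
```

```text
time: 5.8
tcp_pos: [0.516, -0.0766, 0.1651]
eef_rot: [0.001, 0.675, 0.737, 0.0]
ft_force: [0.4, 0.5, -2.1]
grip_width: 0.0137
grip_force: 44.9
[ 0.51584429 -0.07654208  0.16483251] [5.69455436e-04 6.75376910e-01 7.37472480e-01 2.16128624e-04] [ 0.75680649 -0.02246189 -1.2530726 ] [-0.04190428 -0.00765601  0.02384926]
[254.4566516  160.45598982] [248.98465606 221.10694946] [297.98673045 233.6509314 ]
298 230
```

View pics/w4.png

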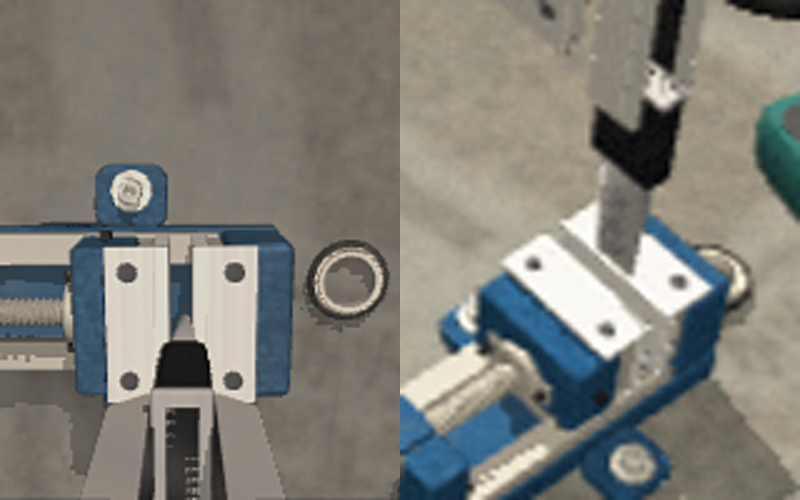

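The left half shows the blade tip at crop (182,318), inside the gap between x≈168 and x≈193. The right half (scene view) shows the blade above the gap, upright. Next I'll measure the tip-to-gap offset in the wrist frame.

Run:
```python
from gap import *
s=np.load("w4.npy",allow_pickle=True).item()
o=gapfit(s,range(164,182),253)
for b,x,y in o: print("x at -76.5",x+b*(-76.5-y),"yaw",-np.degrees(np.arctan(b)))
g=cv2.cvtColor(s["frame"],cv2.COLOR_RGB2GRAY)
for v in range(182,198,2): print(v,g[v,243:264])
T=[]
for i in range(1): r=read_state();print(r["tcp_pos"])
print(ray(s,253,190,.079))
```

```text
x at -76.5 510.5166 yaw 5.0665293
x at -76.5 519.92896 yaw 5.2429256
182 [213 214 214 221 143  83  80  84  63  60  62  60  58  62 187 212 212 213
 212 212 209]
184 [213 214 214 220 143  84  80  85  63  59  60  59  58  63 187 212 212 213
 211 212 209]
186 [212 214 214 220 156  88  82  63  57  80 100 124  96  64 187 212 212 213
 212 199 207]
188 [213 214 214 220 158  78  56  57  78 107 127 132 134  76 185 213 212 213
 212 199 208]
190 [212 213 214 220 160  78  56  62 111 134 138 138 137 145 190 213 212 213
 212 199 207]
192 [212 213 214 219 162  77  61 116 139 143 143 142 142 141 157 209 212 213
 212 198 207]
194 [212 213 214 216 163  80 101 144 149 149 149 149 150 148 145 210 214 213
 212 198 207]
196 [213 216 222 227 133  60  61  65  64  64  65  64  66  65  63  67 166 221
 221 203 208]
[ 0.51584429 -0.07654208  0.16483251]
[ 0.51595181 -0.07190774  0.079     ]
```

The tip sits about 1.8 mm towards +x of the gap's centre line in the same view. I'll correct by -1.6 mm and lower about 20 mm into the gap, with clearance on both sides.

```bash
python3 -m pendant '[{"dx":-0.02,"dy":0.01,"dz":0,"ax":0,"ay":0,"az":0,"jaw":0},{"dx":0,"dy":0,"dz":0,"ax":0,"ay":0,"az":0,"jaw":0},{"dx":0,"dy":0,"dz":-0.07,"ax":0,"ay":0,"az":0,"jaw":0},{"dx":0,"dy":0,"dz":-0.07,"ax":0,"ay":0,"az":0,"jaw":0},{"dx":0,"dy":0,"dz":-0.07,"ax":0,"ay":0,"az":0,"jaw":0},{"dx":0,"dy":0,"dz":-0.07,"ax":0,"ay":0,"az":0,"jaw":0},{"dx":0,"dy":0,"dz":-0.07,"ax":0,"ay":0,"az":0,"jaw":0},{"dx":0,"dy":0,"dz":0,"ax":0,"ay":0,"az":0,"jaw":0},{"dx":0,"dy":0,"dz":0,"ax":0,"ay":0,"az":0,"jaw":0}]'
python3 - <<'E'
from gap import *
s=snapshot("wrist");np.save("w5.npy",s,allow_pickle=True)
r=read_state();print(r["tcp_pos"],r["ft_force"],r["moment"])
save(s,"w5.png",(200,140,310,230),7)
g=cv2.cvtColor(s["frame"],cv2.COLOR_RGB2GRAY)
for v in range(168,206,3): print(v,g[v,238:268])
print(proj(s,(.514,-.075,.07)))
E
```

```text
time: 6.8
tcp_pos: [0.5138, -0.0755, 0.136]
eef_rot: [-0.0, 0.675, 0.737, -0.0]
ft_force: [0.2, -0.4, -1.3]
grip_width: 0.0135
grip_force: 44.9
[ 0.51394482 -0.07557076  0.13626468] [ 0.72218481 -0.63687344 -0.91413057] [0.01760611 0.03944539 0.01484406]
168 [209 207 208 210 199 213 213 214 215 215 218 117 169 178 177 177 177 177
 181 133 125  94 151 210 213 214 215 213 200 206]
171 [208 206 208 210 211 214 213 215 215 215 219 122 147 156 155 154 154 155
 122 111 112  93 142 209 214 214 215 213 198 205]
174 [209 206 208 209 211 214 213 214 215 215 221 129  65  59  60  60  60  60
  59  58  55  70 177 211 213 214 214 213 198 205]
177 [209 207 207 210 211 214 213 214 215 215 221 131  65  59  59  60  60  59
  60  58  56  70 177 211 214 213 214 213 197 205]
180 [209 208 207 208 210 214 213 214 215 214 221 131  83  82  83  84  64  59
  59  58  56  70 179 213 213 213 215 213 197 205]
183 [209 208 207 209 210 214 213 213 215 214 220 132  84  81  82  83  63  60
  59  59  55  70 180 212 213 213 214 213 192 205]
186 [210 208 208 209 210 214 212 213 215 214 220 134  84  81  81  99 125  99
  64  58  57  70 182 211 212 213 213 213 192 205]
189 [209 207 207 210 211 214 212 213 215 214 221 135  81  98 119 135 136 137
 104  64  57  70 182 212 213 212 213 212 192 203]
192 [209 207 206 209 211 202 210 213 215 214 221 125 114 138 143 143 143 144
 146 109  63  69 183 212 212 213 213 212 193 202]
195 [209 206 207 209 211 201 210 214 218 222 205 151 157 159 158 159 158 160
 160 163 117  77 185 213 213 213 212 212 198 203]
198 [210 208 207 209 209 207 180  76  17  21  22  24  23  25  25  25  25  24
  25  26  25  22  15  22 212 218 213 212 198 204]
201 [209 207 207 210 214 168  66  17  23  26  26  26  25  26  25  27  26  26
  27  26  25  25  24  21   5 213 217 213 198 202]
204 [209 207 207 212 179  73  13  22  25  26  26  27  27  26  26  26  26  27
  26  26  26  27  25  23  14  38 209 215 193 202]
[253.09473346 200.38109808]
```

View pics/w5.png

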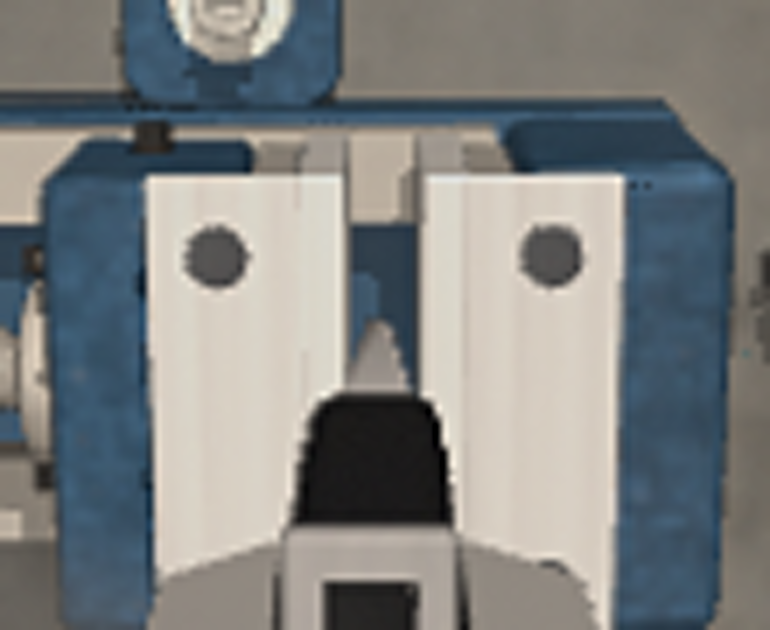

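The blade is inside the gap and nearly centred: the tip is at crop x≈377 and the gap runs from about 347 to 420. I'll lower to just above the expected seat, with a +0.3 mm nudge, and watch the force.

```bash
python3 -m pendant '[{"dx":0.004,"dy":0,"dz":-0.04,"ax":0,"ay":0,"az":0,"jaw":0},{"dx":0,"dy":0,"dz":-0.04,"ax":0,"ay":0,"az":0,"jaw":0},{"dx":0,"dy":0,"dz":-0.04,"ax":0,"ay":0,"az":0,"jaw":0},{"dx":0,"dy":0,"dz":-0.04,"ax":0,"ay":0,"az":0,"jaw":0},{"dx":0,"dy":0,"dz":-0.02,"ax":0,"ay":0,"az":0,"jaw":0},{"dx":0,"dy":0,"dz":0,"ax":0,"ay":0,"az":0,"jaw":0},{"dx":0,"dy":0,"dz":0,"ax":0,"ay":0,"az":0,"jaw":0}]'
python3 -c "
from plant import *;s=read_state();print(s['tcp_pos'],s['ft_force'],s['moment'])"
```

```text
time: 7.55
tcp_pos: [0.5142, -0.0755, 0.1218]
eef_rot: [0.0, 0.675, 0.738, 0.0]
ft_force: [-0.2, -0.3, -1.4]
grip_width: 0.0133
grip_force: 44.9
[ 0.51422517 -0.0755179   0.12179   ] [-0.19766294 -0.27508235 -1.374087  ] [-0.02127554 -0.13517842  0.00807522]
```

```bash
python3 -m pendant '[{"dx":0,"dy":0,"dz":-0.0125,"ax":0,"ay":0,"az":0,"jaw":0},{"dx":0,"dy":0,"dz":-0.0125,"ax":0,"ay":0,"az":0,"jaw":0},{"dx":0,"dy":0,"dz":0,"ax":0,"ay":0,"az":0,"jaw":0},{"dx":0,"dy":0,"dz":0,"ax":0,"ay":0,"az":0,"jaw":0}]' | grep -E 'tcp|ft_'; python3 -m pendant '[{"dx":0,"dy":0,"dz":-0.0125,"ax":0,"ay":0,"az":0,"jaw":0},{"dx":0,"dy":0,"dz":-0.0125,"ax":0,"ay":0,"az":0,"jaw":0},{"dx":0,"dy":0,"dz":0,"ax":0,"ay":0,"az":0,"jaw":0},{"dx":0,"dy":0,"dz":0,"ax":0,"ay":0,"az":0,"jaw":0}]' | grep -E 'tcp|ft_'
python3 -c "
from plant import *;s=read_state();print(s['tcp_pos'],s['ft_force'],s['moment'])"
```

```text
tcp_pos: [0.5143, -0.0755, 0.1198]
ft_force: [1.1, 0.6, -1.5]
tcp_pos: [0.5144, -0.0755, 0.1178]
ft_force: [2.2, 0.1, -1.2]
[ 0.51437278 -0.0755311   0.11778647] [ 2.24179418  0.05677008 -1.24740661] [-0.00281782 -0.39255795  0.0198688 ]
```

Fx is rising to +2.2 N, so the moving plate is bearing alone. I'll shift +x to relieve it and find the free play.

```bash
for i in 1; do python3 -m pendant '[{"dx":0.004,"dy":0,"dz":0,"ax":0,"ay":0,"az":0,"jaw":0},{"dx":0,"dy":0,"dz":0,"ax":0,"ay":0,"az":0,"jaw":0},{"dx":0,"dy":0,"dz":0,"ax":0,"ay":0,"az":0,"jaw":0}]' | grep -E 'tcp|ft_'; done; python3 -m pendant '[{"dx":0.004,"dy":0,"dz":0,"ax":0,"ay":0,"az":0,"jaw":0},{"dx":0,"dy":0,"dz":0,"ax":0,"ay":0,"az":0,"jaw":0},{"dx":0,"dy":0,"dz":0,"ax":0,"ay":0,"az":0,"jaw":0}]' | grep -E 'tcp|ft_';python3 -m pendant '[{"dx":0.004,"dy":0,"dz":0,"ax":0,"ay":0,"az":0,"jaw":0},{"dx":0,"dy":0,"dz":0,"ax":0,"ay":0,"az":0,"jaw":0},{"dx":0,"dy":0,"dz":0,"ax":0,"ay":0,"az":0,"jaw":0}]' | grep -E 'tcp|ft_'
python3 -c "
from plant import *;s=read_state();print(s['tcp_pos'],s['eef_rot'],s['ft_force'],s['moment'])"
```

```text
tcp_pos: [0.5145, -0.0755, 0.1178]
ft_force: [1.4, 0.3, -1.2]
tcp_pos: [0.5146, -0.0755, 0.1176]
ft_force: [0.7, -0.7, -1.6]
tcp_pos: [0.5149, -0.0755, 0.1176]
ft_force: [-0.3, 0.1, -1.7]
[ 0.51494491 -0.07546777  0.1176075 ] [-2.44221304e-04  6.75341346e-01  7.37505249e-01 -1.18538676e-04] [-0.29087024  0.07212266 -1.74632163] [-0.00763228 -0.07198776 -0.0031293 ]
```

```bash
python3 -m pendant '[{"dx":0.005,"dy":0,"dz":0,"ax":0,"ay":0,"az":0,"jaw":0},{"dx":0,"dy":0,"dz":0,"ax":0,"ay":0,"az":0,"jaw":0},{"dx":0,"dy":0,"dz":0,"ax":0,"ay":0,"az":0,"jaw":0}]' | grep -E 'tcp|ft_'; python3 -m pendant '[{"dx":0.005,"dy":0,"dz":0,"ax":0,"ay":0,"az":0,"jaw":0},{"dx":0,"dy":0,"dz":0,"ax":0,"ay":0,"az":0,"jaw":0},{"dx":0,"dy":0,"dz":0,"ax":0,"ay":0,"az":0,"jaw":0}]' | grep -E 'tcp|ft_';python3 -m pendant '[{"dx":0.005,"dy":0,"dz":0,"ax":0,"ay":0,"az":0,"jaw":0},{"dx":0,"dy":0,"dz":0,"ax":0,"ay":0,"az":0,"jaw":0},{"dx":0,"dy":0,"dz":0,"ax":0,"ay":0,"az":0,"jaw":0}]' | grep -E 'tcp|ft_'
python3 -c "
from plant import *;s=read_state();print(s['tcp_pos'],s['ft_force'],s['moment'])"
```

```text
tcp_pos: [0.5154, -0.0755, 0.1177]
ft_force: [-0.2, -0.4, -1.5]
tcp_pos: [0.5156, -0.0755, 0.1176]
ft_force: [-2.4, -0.4, -0.3]
tcp_pos: [0.5158, -0.0755, 0.1176]
ft_force: [-3.8, -0.1, 1.0]
[ 0.51580007 -0.07546127  0.1176073 ] [-3.81444147 -0.07772451  0.98491217] [-0.02321415  0.98828433  0.0021017 ]
```

The free play runs from about 0.5146 to 0.5154, so the centre is near 0.5150. I'll back off to the centre and continue down.

```bash
python3 -m pendant '[{"dx":-0.0135,"dy":0,"dz":0,"ax":0,"ay":0,"az":0,"jaw":0},{"dx":0,"dy":0,"dz":0,"ax":0,"ay":0,"az":0,"jaw":0},{"dx":0,"dy":0,"dz":-0.0125,"ax":0,"ay":0,"az":0,"jaw":0},{"dx":0,"dy":0,"dz":-0.0125,"ax":0,"ay":0,"az":0,"jaw":0},{"dx":0,"dy":0,"dz":0,"ax":0,"ay":0,"az":0,"jaw":0},{"dx":0,"dy":0,"dz":0,"ax":0,"ay":0,"az":0,"jaw":0}]' | grep -E 'tcp|ft_'; python3 -m pendant '[{"dx":0,"dy":0,"dz":-0.0125,"ax":0,"ay":0,"az":0,"jaw":0},{"dx":0,"dy":0,"dz":0,"ax":0,"ay":0,"az":0,"jaw":0},{"dx":0,"dy":0,"dz":0,"ax":0,"ay":0,"az":0,"jaw":0}]' | grep -E 'tcp|ft_';python3 -m pendant '[{"dx":0,"dy":0,"dz":-0.0125,"ax":0,"ay":0,"az":0,"jaw":0},{"dx":0,"dy":0,"dz":0,"ax":0,"ay":0,"az":0,"jaw":0},{"dx":0,"dy":0,"dz":0,"ax":0,"ay":0,"az":0,"jaw":0}]' | grep -E 'tcp|ft_'
python3 -c "
from plant import *;s=read_state();print(s['tcp_pos'],s['ft_force'],s['moment'])"
```

```text
tcp_pos: [0.5153, -0.0756, 0.1157]
ft_force: [-1.7, -0.7, -1.8]
tcp_pos: [0.5153, -0.0755, 0.1147]
ft_force: [-1.5, -0.7, -1.6]
tcp_pos: [0.5152, -0.0755, 0.1137]
ft_force: [-1.4, 0.1, -1.2]
[ 0.51524224 -0.07548263  0.11366436] [-1.4399964   0.05855524 -1.17128054] [-0.09966345  0.31179409 -0.02906398]
```

```bash
python3 -m pendant '[{"dx":-0.004,"dy":0,"dz":0,"ax":0,"ay":0,"az":0,"jaw":0},{"dx":0,"dy":0,"dz":0,"ax":0,"ay":0,"az":0,"jaw":0},{"dx":0,"dy":0,"dz":0,"ax":0,"ay":0,"az":0,"jaw":0}]' | grep -E 'tcp|ft_'; python3 -m pendant '[{"dx":0,"dy":0,"dz":-0.0125,"ax":0,"ay":0,"az":0,"jaw":0},{"dx":0,"dy":0,"dz":0,"ax":0,"ay":0,"az":0,"jaw":0},{"dx":0,"dy":0,"dz":0,"ax":0,"ay":0,"az":0,"jaw":0}]' | grep -E 'tcp|ft_';python3 -m pendant '[{"dx":0,"dy":0,"dz":-0.006,"ax":0,"ay":0,"az":0,"jaw":0},{"dx":0,"dy":0,"dz":0,"ax":0,"ay":0,"az":0,"jaw":0},{"dx":0,"dy":0,"dz":0,"ax":0,"ay":0,"az":0,"jaw":0}]' | grep -E 'tcp|ft_'
python3 -c "
from plant import *;s=read_state();print(s['tcp_pos'],s['ft_force'],s['moment'])"
```

```text
tcp_pos: [0.5151, -0.0755, 0.1138]
ft_force: [-1.0, -0.4, -1.1]
tcp_pos: [0.5151, -0.0755, 0.1128]
ft_force: [-0.5, -0.4, -1.1]
tcp_pos: [0.515, -0.0755, 0.1123]
ft_force: [-0.4, 0.4, -0.1]
[ 0.51500907 -0.07552417  0.11229382] [-0.43923434  0.41984127 -0.0842906 ] [-0.0908816   0.00942843 -0.00997615]
```

The downward force is starting to register. I'll continue in 0.4 mm steps.

```bash
python3 -m pendant '[{"dx":0,"dy":0,"dz":-0.005,"ax":0,"ay":0,"az":0,"jaw":0},{"dx":0,"dy":0,"dz":0,"ax":0,"ay":0,"az":0,"jaw":0},{"dx":0,"dy":0,"dz":0,"ax":0,"ay":0,"az":0,"jaw":0}]' | grep -E 'tcp|ft_'; python3 -m pendant '[{"dx":0,"dy":0,"dz":-0.005,"ax":0,"ay":0,"az":0,"jaw":0},{"dx":0,"dy":0,"dz":0,"ax":0,"ay":0,"az":0,"jaw":0},{"dx":0,"dy":0,"dz":0,"ax":0,"ay":0,"az":0,"jaw":0}]' | grep -E 'tcp|ft_'
python3 -c "
from plant import *;s=read_state();print(s['tcp_pos'],s['ft_force'],s['moment'])"
```

```text
tcp_pos: [0.515, -0.0755, 0.112]
ft_force: [-0.4, -0.3, -1.2]
tcp_pos: [0.515, -0.0756, 0.1116]
ft_force: [-0.7, -0.7, 0.7]
[ 0.51503727 -0.07556098  0.11162221] [-0.65201164 -0.65570052  0.67465208] [-0.0080313   0.08304875  0.01700773]
```

```bash
python3 -m pendant '[{"dx":0,"dy":0,"dz":-0.005,"ax":0,"ay":0,"az":0,"jaw":0},{"dx":0,"dy":0,"dz":0,"ax":0,"ay":0,"az":0,"jaw":0},{"dx":0,"dy":0,"dz":0,"ax":0,"ay":0,"az":0,"jaw":0}]' | grep -E 'tcp|ft_'; python3 -m pendant '[{"dx":0,"dy":0,"dz":-0.005,"ax":0,"ay":0,"az":0,"jaw":0},{"dx":0,"dy":0,"dz":0,"ax":0,"ay":0,"az":0,"jaw":0},{"dx":0,"dy":0,"dz":0,"ax":0,"ay":0,"az":0,"jaw":0}]' | grep -E 'tcp|ft_'
python3 -c "
from plant import *;s=read_state();print(s['tcp_pos'],s['ft_force'],s['moment'])"
```

```text
tcp_pos: [0.515, -0.0755, 0.1112]
ft_force: [0.4, 0.3, 2.2]
tcp_pos: [0.5151, -0.0756, 0.1109]
ft_force: [-0.9, 0.4, 2.0]
[ 0.51507745 -0.0755947   0.11092971] [-0.89557298  0.40469398  1.9755197 ] [0.01511385 0.21614947 0.02361079]
```

```bash
python3 -m pendant '[{"dx":-0.002,"dy":0,"dz":-0.005,"ax":0,"ay":0,"az":0,"jaw":0},{"dx":0,"dy":0,"dz":0,"ax":0,"ay":0,"az":0,"jaw":0},{"dx":0,"dy":0,"dz":0,"ax":0,"ay":0,"az":0,"jaw":0}]' | grep -E 'tcp|ft_'; python3 -m pendant '[{"dx":0,"dy":0,"dz":-0.005,"ax":0,"ay":0,"az":0,"jaw":0},{"dx":0,"dy":0,"dz":0,"ax":0,"ay":0,"az":0,"jaw":0},{"dx":0,"dy":0,"dz":0,"ax":0,"ay":0,"az":0,"jaw":0}]' | grep -E 'tcp|ft_'
python3 -c "
from plant import *;s=read_state();print(s['tcp_pos'],s['ft_force'],s['moment'],s['grip_force'],s['grip_width'])"
```

```text
tcp_pos: [0.5151, -0.0756, 0.1106]
ft_force: [-1.4, 0.6, 3.3]
tcp_pos: [0.5151, -0.0756, 0.1103]
ft_force: [-1.1, -0.3, 4.7]
[ 0.51507067 -0.07559499  0.11028722] [-1.09215825 -0.29644489  4.72630896] [0.0425341  0.23100394 0.01230438] 44.94146168231964 0.013882503041972315
```

```bash
python3 -m pendant '[{"dx":-0.003,"dy":0,"dz":-0.007,"ax":0,"ay":0,"az":0,"jaw":0},{"dx":0,"dy":0,"dz":0,"ax":0,"ay":0,"az":0,"jaw":0},{"dx":0,"dy":0,"dz":0,"ax":0,"ay":0,"az":0,"jaw":0}]' | grep -E 'tcp|ft_'; python3 -m pendant '[{"dx":0,"dy":0,"dz":-0.007,"ax":0,"ay":0,"az":0,"jaw":0},{"dx":0,"dy":0,"dz":0,"ax":0,"ay":0,"az":0,"jaw":0},{"dx":0,"dy":0,"dz":0,"ax":0,"ay":0,"az":0,"jaw":0}]' | grep -E 'tcp|ft_'
python3 -c "
from plant import *;s=read_state();print(s['tcp_pos'],s['ft_force'],s['moment'],s['grip_force'],s['grip_width'])"
```

```text
tcp_pos: [0.5151, -0.0757, 0.1101]
ft_force: [-0.9, 0.7, 6.9]
tcp_pos: [0.5151, -0.0757, 0.1098]
ft_force: [-1.4, -0.4, 7.4]
[ 0.51510659 -0.07570406  0.10977577] [-1.40444096 -0.37206953  7.42201888] [ 0.15356751  0.3956001  -0.00527983] 44.94829595088959 0.013795230073247965
```

```bash
python3 -m pendant '[{"dx":-0.006,"dy":0,"dz":-0.007,"ax":0,"ay":0,"az":0,"jaw":0},{"dx":0,"dy":0,"dz":0,"ax":0,"ay":0,"az":0,"jaw":0},{"dx":0,"dy":0,"dz":0,"ax":0,"ay":0,"az":0,"jaw":0}]' | grep -E 'tcp|ft_'; python3 -m pendant '[{"dx":0,"dy":0,"dz":-0.008,"ax":0,"ay":0,"az":0,"jaw":0},{"dx":0,"dy":0,"dz":0,"ax":0,"ay":0,"az":0,"jaw":0},{"dx":0,"dy":0,"dz":0,"ax":0,"ay":0,"az":0,"jaw":0}]' | grep -E 'tcp|ft_|eef'
python3 - <<'E'
from h import *
s=read_state();print(s['tcp_pos'],s['ft_force'],s['moment'],s['grip_width'])
w=snapshot("wrist");c=snapshot("scene");d=snapshot("side")
R=lambda i,x0,y0,x1,y1,k:cv2.resize(i["frame"][y0:y1,x0:x1,::-1],None,fx=k,fy=k,interpolation=cv2.INTER_CUBIC)
u,v=proj(c,(.515,-.075,.09)).astype(int);p,q=proj(d,(.515,-.075,.09)).astype(int)
cv2.imwrite("pics/f.png",np.hstack([R(w,200,160,300,280,4),R(c,u-30,v-48,u+30,v+48,5)[:480],R(d,p-12,q-48,p+8,q+48,5)[:480]]));np.save("w6.npy",w,allow_pickle=True)
E
```

```text
tcp_pos: [0.515, -0.0757, 0.1096]
ft_force: [-1.5, 0.9, 9.7]
tcp_pos: [0.5151, -0.0758, 0.1094]
eef_rot: [0.001, 0.675, 0.738, 0.0]
ft_force: [-2.4, 0.2, 11.0]
[ 0.51511781 -0.07578365  0.10935038] [-2.35208161  0.23021564 11.03260114] [ 0.25166787  0.5204177  -0.00921223] 0.013572332214874945
```

View pics/f.png

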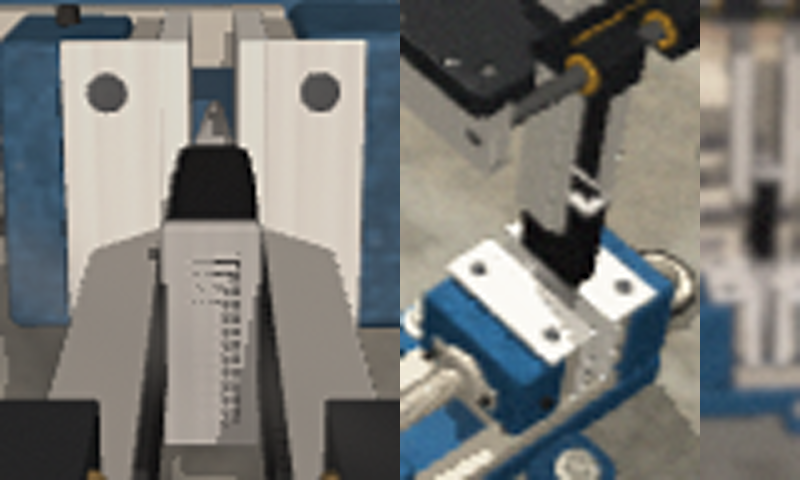

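The gauge is seated deep in the gap and upright, with both plates alongside and a net push of about 12 N. I still need to check whether the gauge slid in the grip or the jaws spread, so I'll compare cap range and gap width with the earlier pictures.

Run:
```python
from gap import *
L=lambda n:np.load(f"{n}.npy",allow_pickle=True).item()
for n in("w3","w4","w5","w6"):
    s=L(n);hsv=s["frame"];z=s["range_z"]
    print(n,"cap range",np.median(z[240:262,245:258]),z[225:275:6,251].round(4))
for n,rows,c in(("w4",range(164,180),253),("w5",range(173,184),254),("w6",range(177,185),253)):
    s=L(n);o=gapfit(s,rows,c); y=-50
    a,b=[x+k*(y-y0) for k,x,y0 in o];print(n,"gap",(b-a)*np.cos(np.radians(5)),"centre",(a+b)/2)
s=L("w6");print(cv2.cvtColor(s["frame"],cv2.COLOR_RGB2GRAY)[178:196:2,240:266])
s=snapshot("wrist");P=cloud(s);print("time",read_state()["time"],read_state()["ft_force"],read_state()["tcp_pos"])
```

```text
w3 cap range 0.17483589 [0.     0.1711 0.1726 0.1728 0.1749 0.1744 0.1766 0.1771 0.376 ]
w4 cap range 0.17483994 [0.1699 0.172  0.1729 0.1746 0.1742 0.1753 0.1766 0.1769 0.3902]
w5 cap range 0.17483258 [0.1704 0.1715 0.1719 0.1749 0.     0.175  0.1767 0.1779 0.3568]
w6 cap range 0.17472592 [0.1709 0.1718 0.1724 0.1733 0.1743 0.1756 0.176  0.1766 0.3279]
w4 gap 9.29740169571276 centre 512.83154
w5 gap 9.231582557487398 centre 512.81366
w6 gap 9.450229782483609 centre 512.8949
[[215 213 213 215 215 215 213 108  58  58  59  58  59  58  58  58  57  55
   72 143 212 213 213 214 214 213]
 [214 213 214 215 215 215 214 109  59  61  61  60  60  59  60  59  58  56
   72 143 212 213 213 214 214 212]
 [214 213 214 215 215 215 214 110  62  59  61  60  60  60  60  59  58  55
   72 143 212 213 212 214 214 213]
 [213 212 214 215 215 215 215 106  60  58  58  58  57  58  59  59  58  56
   71 143 212 213 212 214 214 212]
 [213 212 213 214 215 215 214 120  80  81  82  78  88 110  81  65  58  57
   72 144 212 213 212 214 213 213]
 [201 211 213 214 215 214 216 121  79  79  80  95  81  82  80  83  61  53
   72 144 212 213 212 214 214 212]
 [202 211 213 214 214 214 216 123  79  79  94 119 141  96  87  89  81  59
   70 144 211 213 213 214 214 212]
 [202 211 212 214 215 214 216 124  77  83 122 144 147 100  91  93  94  75
   73 145 212 213 212 214 214 212]
 [202 211 213 213 214 215 219 121  82 128 149 151 151 150 152 155 109 100
   78 146 213 213 213 214 213 212]]
time 15.45 [-2.27775699  0.41641634 11.13847131] [ 0.51510637 -0.07578143  0.10933677]
```

The cap range changed by only 0.1 mm, so the gauge hasn't slipped. The gap is unchanged within measuring noise at 9.3 to 9.4 mm. Fx is only -2.3 N against Fz 11 N; a single bearing plate would give far more, so both are bearing. One small trim towards -x, then a hold to check it's steady.

```bash
python3 -m pendant '[{"dx":-0.007,"dy":0,"dz":-0.003,"ax":0,"ay":0,"az":0,"jaw":0},{"dx":0,"dy":0,"dz":0,"ax":0,"ay":0,"az":0,"jaw":0},{"dx":0,"dy":0,"dz":0,"ax":0,"ay":0,"az":0,"jaw":0},{"dx":0,"dy":0,"dz":0,"ax":0,"ay":0,"az":0,"jaw":0}]' | grep -E 'tcp|ft_'; python3 -m pendant '[{"dx":0,"dy":0,"dz":0,"ax":0,"ay":0,"az":0,"jaw":0},{"dx":0,"dy":0,"dz":0,"ax":0,"ay":0,"az":0,"jaw":0},{"dx":0,"dy":0,"dz":0,"ax":0,"ay":0,"az":0,"jaw":0},{"dx":0,"dy":0,"dz":0,"ax":0,"ay":0,"az":0,"jaw":0},{"dx":0,"dy":0,"dz":0,"ax":0,"ay":0,"az":0,"jaw":0},{"dx":0,"dy":0,"dz":0,"ax":0,"ay":0,"az":0,"jaw":0},{"dx":0,"dy":0,"dz":0,"ax":0,"ay":0,"az":0,"jaw":0},{"dx":0,"dy":0,"dz":0,"ax":0,"ay":0,"az":0,"jaw":0}]'
python3 -c "
from plant import *;s=read_state();print(s['tcp_pos'],s['ft_force'],s['moment'],s['joint_velocities'].round(4))"
```

```text
tcp_pos: [0.515, -0.0758, 0.1093]
ft_force: [-1.6, 1.7, 10.9]
time: 16.65
tcp_pos: [0.515, -0.0758, 0.1093]
eef_rot: [0.001, 0.675, 0.738, 0.001]
ft_force: [-2.2, 2.1, 11.2]
grip_width: 0.0136
grip_force: 45.0
[ 0.51499292 -0.07578057  0.10932932] [-2.1875323   2.06889311 11.15303185] [0.27023784 0.36357704 0.04693905] [-0.0001 -0.0005 -0.0013  0.0001  0.0007 -0.    ]
```

It's steady: the net push is about 12 N, both plates are bearing and the grip is firm. Handing in.

```bash
python3 -c "
from plant import *;print(close_job())"
```

```text
the job is handed in; nothing more can be done
None
```

The job is handed in with the gauge still gripped and held upright between both jaw plates under a net push of about 12 N; the vice is open about 9.4 mm from the pictures, while the blade depth of about 47 mm would read 9.7 mm, and I did not resolve that difference.

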